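# Slide a post foot onto a tacking fixture and hold it down for the tack

## Task

Pick up the rectangular post foot by its round boss and load it on the blue tacking fixture: lay its plate on the yellow loading ledge, lengthwise along the fence, then slide it along, kept down on the ledge, towards the square tube until its hidden bore drops over the brass locating pin. Press it down against the sprung lifter until it is fully home on its rests, square to the fixture, and finish while still holding it pressed down there for the welder to tack. Leave the other things on the bench where they are.

Things in the scene. Friction and masses are not known exactly. Their poses are not given: they have to be found in the camera images.
- foot_mid (a point): the loose steel post foot, about 0.65 kg: plate 100 (x) x 70 (y) x 8 mm with an upright round boss 32 mm across, 50 mm high on its centre, 58 mm high in all. A blind bore, 19 mm across, 17 mm deep, opens in the middle of the underside, unseen from above. This point is on the boss's axis, 29 mm above the underside; z up. Half a turn about z changes nothing.
- fixture: the fixed tacking fixture, blue base plate 330 x 120 x 12 mm. Origin: on the pin's axis at bench height; z up; x is the way a foot is slid on (ledge, pin, tube). Heights above the bench: ledge 35, pin top 34, lifter buttons 26 at rest, rests 22 mm. A red-handled toggle clamp, 72 mm high, stands at x = 120 to 150 mm on the -y side, handle out to y = -150 mm.
- pin_top (a point): top of the brass locating pin, 34 mm above the bench; 16 mm across (1.5 mm of play all round in the bore), nose tapered over 5 mm to 7 mm across. A foot riding on the ledge or pin has its underside 34 to 35 mm up; when its bore finds the pin it drops to 26 mm, onto the lifter.
- ledge_top (a point): centre of the top of the yellow loading ledge, 35 mm above the bench, 85 mm before the pin; 60 mm long (fixture's x = -115 to -55 mm, ending 5 mm behind a seated foot), 78 mm wide
- fence_top (a point): top inner edge, half-way along, of the aluminium fence on the fixture's +y side: inner face at y = +37.5 mm (2.5 mm from the edge of a seated foot), 41 mm above the bench, x = -115 to +55 mm, 12 mm thick
- tube_end (a point): middle of the near end of the clamped dark square tube, 40 x 40 mm, top 54 mm above the bench: 53 mm past the pin, 3 mm beyond a seated foot
- lifter (a joint): the sprung lifter plate with four copper buttons round the pin: 0 at rest (up), grows as it is pressed, 0.004 m fully down, flush with the rests. The springs begin to yield at 7.5 N and take 11.5 N fully down: the foot's own weight (6 to 7 N) does not press it down.
- round_foot: bystander: a different post foot, not for this job: round plate 84 mm across, 8 mm thick, with a dark post 42 mm across, 54 mm high in all; origin at the centre of its underside, or near it
- tape_measure: bystander: red and black tape measure standing on edge, 74 x 41 x 66 mm high; origin at the centre of its underside, or near it
- weld_magnet: bystander: red and steel triangular welding magnet lying flat, about 90 x 80 mm, 16 mm high; origin at the centre of its underside, or near it
- flange_ring: bystander: flat steel ring, 68 mm across, 8 mm high, bore 26 mm; origin at the centre of its underside, or near it
- chipping_hammer: bystander: chipping hammer lying down, 220 mm long along its x, 24 mm high; origin at the centre of its underside, or near it
- pipe_offcut: bystander: dark pipe offcut standing on end, 48 mm across, 130 mm high; origin at the centre of its underside, or near it
- wire_brush: bystander: wooden wire brush lying along its x, 220 mm long, 42 mm wide, 20 mm high; origin at the centre of its underside, or near it
Mind the look-alikes: they are no part of the job. What is shaped like the part that bears foot_mid but brown or purple is not meant.

How it is judged:
By the outcome, as a careful person would: the job done as asked, in the order asked, and still so for the second after the job is handed in, while the arm keeps its last pose, push and grip.
It also fails if it takes over 43 s, if anything falls off the work surface, if the arm or the gripper's body presses on something with over 40 N, if the wrist force passes 120 N, or if a joint passes its speed limit or range.

## Robot

A 6-joint arm with a two-finger parallel gripper is mounted at the origin on the work surface. World frame = base frame: x ahead of the robot, y to its left, z up, the work surface at z = 0. Lengths are in m, angles in rad, forces in N, time in s.
With the tool pointing down it reaches from about 0.35 to 0.775 m from the base axis. Payload 5.5 kg.
Tool frame: the origin (TCP) lies midway between the tips of the shut fingers; the grasp point (between the pads) lies grasp_offset behind it (grasp_offset is the distance from the TCP to the grasp point, in m); z points along the fingers, y is the line along which they close (so a half turn about z gives the same grasp; the last joint's range is limited). The gripper opens to 85 mm and grips with 20 to 120 N. Pads are 22 mm wide; open, the fingers measure 114 mm over their backs; the gripper's body (76 mm by 85 mm) begins 54 mm behind the grasp point. The pads swing forward as they close: fully open they stand 13 mm farther back than shut.
Start: joints at [-1.387, 0.313, 0.046, 1.304, 0, 1.431], TCP at [0.183, -0.545, 0.231] pointing down, gripper open.
Joint ranges: [-2.76, 2.76], [-0.86, 1.69], [-1.03, 1.26], [-2.2, 2.34], [-1.47, 1.5], [-3.14, 3.14]. Speed limits (rad/s): [2.57, 2.57, 3.14, 3.14, 3.14, 3.14].

## Interface

Orientations are given as a unit quaternion [w, x, y, z].
In Python, from workcell import * gives the robot as it stands.
- The arm moves only by the tool step_arm, never from a script. Its argument "deltas" is a list of rows, each a list of 7 numbers: the shift along the world's x, y, z in mm, then the turn, a rotation vector about the world's x, y, z in degrees, then the gripper's target within -1 to 1 (fully open at 1, half-way at 0, shut at -1). A call has 1 to 5 rows; each row shifts and turns the commanded pose from where the row before left it; what a row does not reach is not made up. A row lasts 1/10 s, in which the tool goes at most 50 mm and 8.59 degrees, less where a joint would pass 70% of its speed; a pose out of reach is approached as far as the arm can. A call is refused whole if a number of a shift passes 50 or a number of a turn 8.59, either way. A call with a gripper value outside its range is refused whole. The fingers move at their own pace and stop on an object; "newtons" is the grip in N (left out, the last holds). Time passes only in rows, so rows that do not move let the fingers close. It gives the time, the measured TCP pose, the force, the opening and the grip force at its end, in the units of the state.
- get_state(): the state, without advancing time (a new reading comes with each control period).
- read_camera(name): name is "scene" or "top" or "wrist"; returns a dict with "image" (400x640x3 uint8, red, green, blue), "z_map" (400x640 float32, m along the optical axis (not along the pixel's ray), 0 where there is no reading), "K" (3x3 intrinsics, pixels), "dist_coeffs" ([k1, k2, p1, p2, k3] as OpenCV has them; the pictures are not rectified), "world_from_camera" (4x4, takes a point from camera to world coordinates). Camera axes: x right, y down, z forward; pixel columns grow to the right and rows downward; lengths in m; the calibration is good to about 2 mm. A picture is of the moment at which its call begins.
- hand_in(): hands the job in; it is judged then, once.
The state is a dict: "clock": time; "joint_pos": joint angles; "qvel": joint speeds; "tau": joint torques, N m; "tcp_pos": TCP position; "orientation": TCP orientation; "wrist_force": force on the tool from outside, world axes, zero at the start; "ft_torque": the same for the moment, N m; "finger_gap": finger opening in m; "grip_force": force on a finger pad.
Only numpy, scipy, OpenCV 4.12 (cv2) and the standard library are available. Lean on these libraries where they do the work, as an engineer would, in place of code of your own. Each camera call takes 0.05 s, during which the arm holds its last target. There are 200 camera calls.

## Working session

There is one attempt and no reset: what is moved stays moved. The work goes in short steps, Python scripts to look and compute and a tool call to move; the robot and the scene stay as the last step left them, time stands still between calls to the robot, and variables do not carry over. Pictures are saved under pics/ and viewed, at most 10 in all, crops included, and the job is handed in when it is done.

Besides the shell and the picture viewer there is one more tool, called after "Call:" by a JSON object that holds its "api" and its "payload". step_arm: Moves the arm, as the interface text tells. Its arguments: {"type":"object","properties":{"deltas":{"type":"array","items":{"type":"array","items":{"type":"number"}}},"newtons":{"type":"number"}},"required":["deltas"]}

```bash
mkdir -p pics; cat > h.py <<'E'
from workcell import *
import numpy as np, cv2
def cloud(c):
    h,w=c["z_map"].shape
    uv=np.stack(np.meshgrid(np.arange(w),np.arange(h)),-1).reshape(-1,1,2).astype(np.float64)
    n=cv2.undistortPoints(uv,c["K"],np.array(c["dist_coeffs"])).reshape(h,w,2)
    z=c["z_map"][...,None]
    p=np.concatenate([n*z,z],-1)
    T=np.array(c["world_from_camera"])
    return p@T[:3,:3].T+T[:3,3]
def save(c,n): cv2.imwrite("pics/"+n,cv2.cvtColor(c["image"],cv2.COLOR_RGB2BGR))
E
python3 - <<'E'
from h import *
for n in("top","scene"):
    c=read_camera(n); save(c,n+"0.png"); np.savez("%s0.npz"%n,P=cloud(c),I=c["image"])
    print(np.round(c["world_from_camera"],3).tolist())
s=get_state();print(s)
print([k for k in globals() if 'grasp' in k])
E
```

```text
[[0.016, -0.988, 0.151, 0.185], [-1.0, -0.017, -0.001, -0.015], [0.003, -0.151, -0.989, 1.77], [0.0, 0.0, 0.0, 1.0]]
[[0.317, 0.695, -0.645, 1.324], [0.948, -0.218, 0.231, -0.339], [0.02, -0.685, -0.729, 1.053], [0.0, 0.0, 0.0, 1.0]]
{'clock': 0.1, 'joint_pos': array([-1.38658150e+00,  3.13944561e-01,  4.50876593e-02,  1.30360364e+00,
       -8.60584664e-06,  1.43121994e+00]), 'qvel': array([-8.23505858e-04, -1.49292086e-03,  3.45935659e-03,  3.74772807e-04,
        6.17916592e-05,  7.31444954e-04]), 'tau': array([ 2.24670825e-03, -4.81723845e+01,  2.99245781e+01,  1.27048497e-02,
       -1.91972349e-04,  6.41943075e-06]), 'tcp_pos': array([ 0.18286003, -0.54466414,  0.23048507]), 'orientation': array([-8.31803948e-04,  9.86923163e-01,  1.61189262e-01, -2.28722946e-05]), 'wrist_force': array([ 0.2724662 ,  0.02396207, -0.02831315]), 'ft_torque': array([-0.0016848 , -0.01980781,  0.00984501]), 'grip_force': 0.0, 'finger_gap': 0.08527680227870359}
['grasp_offset']
```

View pics/top0.png

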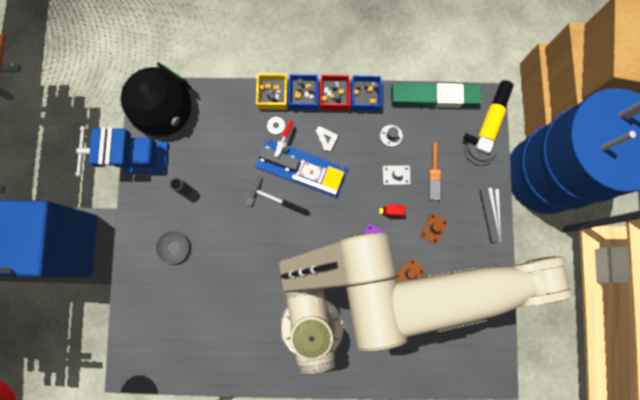

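View pics/scene0.png

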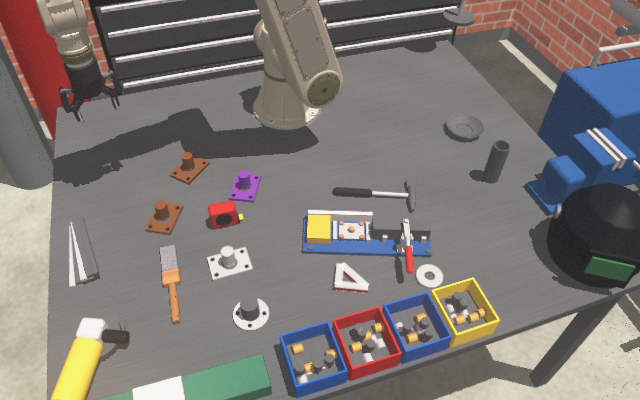

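The top view shows the grey target foot at about (397,175), the yellow ledge at (334,180), the pin area at (312,172) and the toggle clamp at (288,132). In the scene view the foot is at (229,262), the ledge at (319,228) and the pin at (351,230).

```bash
python3 - <<'E'
from h import *
print(grasp_offset)
def rect(n,P,m):
    q=P[m][:,:2]; r=cv2.minAreaRect((q*1000).astype(np.float32)); print(n,len(q),np.round(r[0],1),np.round(r[1],1),round(r[2],1),'z',np.round(np.percentile(P[m][:,2],[5,50,95]),4))
for cam,fb,xb in(("top",(375,155,420,195),(250,135,355,200)),("scene",(200,235,260,285),(295,200,440,265))):
    d=np.load(cam+"0.npz");P=d["P"];I=d["I"].astype(int);print(cam)
    hsv=cv2.cvtColor(d["I"],cv2.COLOR_RGB2HSV)
    M=np.zeros(P.shape[:2],bool);M[fb[1]:fb[3],fb[0]:fb[2]]=1
    z=P[...,2]
    rect("plate",P,M&(z>.004)&(z<.013)); rect("boss",P,M&(z>.05)&(z<.07))
    m=M&(z>.05)&(z<.07); print(P[m].mean(0) if m.any() else z[M].max())
    X=np.zeros_like(M);X[xb[1]:xb[3],xb[0]:xb[2]]=1
    H,S,V=hsv[...,0],hsv[...,1],hsv[...,2]
    rect("yellow",P,X&(H>20)&(H<35)&(S>150)&(z>.03)&(z<.04)&(V>100))
    rect("fixt all",P,X&(z>.008)&(z<.02)&(H>100)&(H<125)&(S>120))
    rect("tube",P,X&(z>.048)&(z<.058)&(S<90))
    rect("pin?",P,X&(z>.028)&(z<.037)&(H<25)&(S>90))
    rect("fence?",P,X&(z>.038)&(z<.045)&(S<70))
    im=cv2.resize(d["I"][xb[1]:xb[3],xb[0]:xb[2]][...,::-1],None,fx=5,fy=5)
    cv2.imwrite("pics/fx_%s.png"%cam,im)
E
```

```text
0.0187
top
plate 646 [ 569.7 -312.5] [152.4 172. ] 0.9 z [0.0044 0.0076 0.0122]
boss 49 [ 566.7 -306.3] [26.  27.4] 45.6 z [0.0512 0.0593 0.065 ]
[ 0.56608113 -0.30676647  0.05903503]
yellow 211 [545.7 -67.4] [58.5 68.9] 69.6 z [0.0308 0.0355 0.0395]
fixt all 796 [589.1  49.9] [329.2 121.3] 70.1 z [0.0088 0.0132 0.0187]
tube 305 [588.5  62.7] [297.2  88.2] 59.3 z [0.0489 0.0541 0.0576]
pin? 24 [562.1 -31.7] [143.  61.] 75.6 z [0.0293 0.0332 0.0368]
fence? 108 [579.   50.3] [311.9  89.6] 58.4 z [0.0383 0.0418 0.0447]
scene
plate 843 [ 553.5 -304. ] [149.  153.5] 74.1 z [0.0045 0.0083 0.0118]
boss 131 [ 570.3 -307.1] [30.5 31.8] 57.0 z [0.0518 0.0574 0.0608]
[ 0.5713184  -0.30756387  0.05714586]
yellow 497 [543.8 -67. ] [56.8 82. ] 71.0 z [0.0322 0.0355 0.0387]
fixt all 1148 [599.3  47. ] [327.3 103.2] 70.6 z [0.0095 0.0125 0.0161]
tube 692 [658.  117.8] [148.3 133.7] 69.8 z [0.0496 0.0542 0.0572]
pin? 105 [556.7 -26. ] [143.   81.8] 72.5 z [0.0285 0.0322 0.0363]
fence? 337 [575.   58.7] [315.   74.7] 47.2 z [0.0387 0.0413 0.0443]
```

View pics/fx_scene.png

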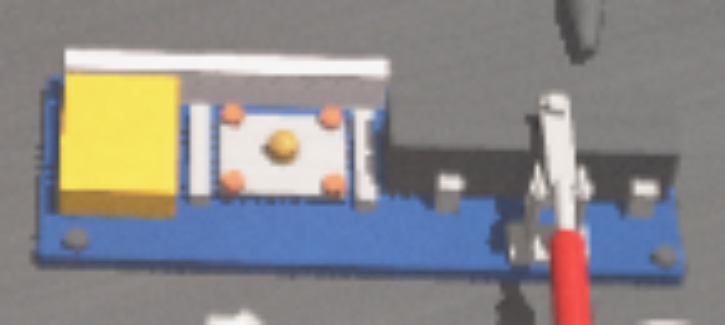

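Foot at about (569,-307) mm, ledge at (544,-67), fixture yaw about 70.3°. I'm moving over the foot now and will look closer from there.

Call:
{"api": "step_arm", "payload": {"deltas": [[38, 24, 0, 0, 0, 0, 1], [38, 24, 0, 0, 0, 0, 1], [38, 24, 0, 0, 0, 0, 1], [38, 24, 0, 0, 0, 0, 1], [38, 24, 0, 0, 0, 0, 1]]}}

```text
clock: 0.6
tcp_pos: [0.3741, -0.4239, 0.2309]
orientation: [-0.0, 0.987, 0.161, -0.0]
wrist_force: [-0.2, -0.9, 0.2]
finger_gap: 0.0853
grip_force: 0.0
```

Call:
{"api": "step_arm", "payload": {"deltas": [[38, 24, 0, 0, 0, 0, 1], [38, 24, 0, 0, 0, 0, 1], [38, 24, 0, 0, 0, 0, 1], [30, 24, 0, 0, 0, 0, 1], [15, 10, 0, 0, 0, 0, 1]]}}

```text
clock: 1.1
tcp_pos: [0.5339, -0.3165, 0.2306]
orientation: [-0.001, 0.987, 0.163, -0.0]
wrist_force: [0.4, -0.8, 0.3]
finger_gap: 0.0853
grip_force: 0.0
```

Call:
{"api": "step_arm", "payload": {"deltas": [[0, 0, 0, 0, 0, 0, 1], [0, 0, 0, 0, 0, 0, 1]]}}

```text
clock: 1.3
tcp_pos: [0.5315, -0.3193, 0.2309]
orientation: [-0.0, 0.987, 0.161, -0.001]
wrist_force: [0.3, -0.7, -0.4]
finger_gap: 0.0854
grip_force: 0.0
```

```bash
python3 - <<'E'
from h import *
c=read_camera("wrist"); save(c,"w1.png"); P=cloud(c); np.savez("w1.npz",P=P,I=c["image"])
s=get_state(); print(s['clock'],s['tcp_pos'],s['orientation'],s['joint_pos'],np.round(c["world_from_camera"],3).tolist())
z=P[...,2]; near=(np.hypot(P[...,0]-.569,P[...,1]+.307)<.075)&(c["z_map"]>0)
for n,lo,hi in(("plate",.0045,.012),("boss",.053,.063)):
    m=near&(z>lo)&(z<hi); k=cv2.morphologyEx(m.astype(np.uint8),cv2.MORPH_OPEN,np.ones((5,5)))>0
    q=(P[k][:,:2]*1000).astype(np.float32); print(n,len(q),cv2.minAreaRect(q) if len(q) else 0, np.median(z[k]))
E
```

```text
1.35 [ 0.53109165 -0.31976755  0.23101785] [-7.25800685e-05  9.86989024e-01  1.60786893e-01 -4.85070079e-04] [-6.71064036e-01  4.03589404e-01  1.75767901e-01  1.34373509e+00
 -6.19873914e-04  2.14755308e+00] [[0.318, -0.903, -0.289, 0.606], [-0.948, -0.303, -0.096, -0.294], [-0.001, 0.305, -0.952, 0.374], [0.0, 0.0, 0.0, 1.0]]
plate 5043 ((566.9407348632812, -306.4261474609375), (70.0425796508789, 99.60516357421875), 1.375487208366394) 0.008814753819554155
boss 923 ((567.6312866210938, -306.05908203125), (31.395048141479492, 30.545589447021484), 18.233440399169922) 0.05868086784706117
```

View pics/w1.png

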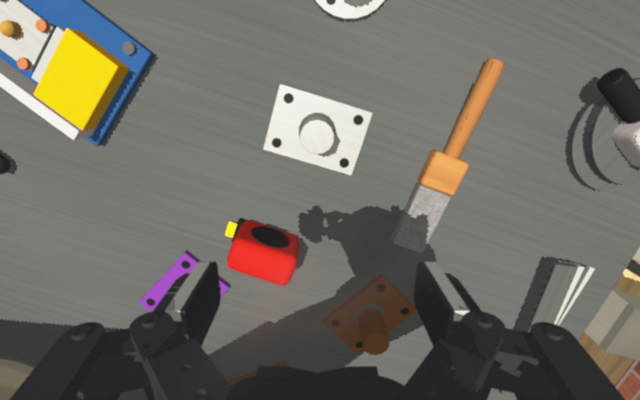

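The wrist view shows the foot centred at (318,133), lying clear of the tape measure at (262,250), with the fixture at top left. The foot is at (567,-306), long axis at 91.4°. A direct turn would exceed joint 6's range at the fixture, so I'll turn the tool by +163° instead.

Call:
{"api": "step_arm", "payload": {"deltas": [[8, 3, -5, 0, 0, 8.55, 1], [8, 3, -5, 0, 0, 8.55, 1], [8, 3, -5, 0, 0, 8.55, 1], [8, 3, -5, 0, 0, 8.55, 1], [4, 1.5, -5, 0, 0, 8.55, 1]]}}

```text
clock: 1.85
tcp_pos: [0.5671, -0.3071, 0.2062]
orientation: [0.0, 0.859, 0.511, -0.0]
wrist_force: [-0.5, -0.2, -0.2]
finger_gap: 0.0854
grip_force: 0.0
```

Call:
{"api": "step_arm", "payload": {"deltas": [[0, 0, -5, 0, 0, 8.55, 1], [0, 0, -5, 0, 0, 8.55, 1], [0, 0, -5, 0, 0, 8.55, 1], [0, 0, -5, 0, 0, 8.55, 1], [0, 0, -5, 0, 0, 8.55, 1]]}}

```text
clock: 2.35
tcp_pos: [0.5665, -0.3074, 0.1813]
orientation: [-0.0, 0.614, 0.789, -0.0]
wrist_force: [-0.3, 0.2, 0.1]
finger_gap: 0.0854
grip_force: 0.0
```

Call:
{"api": "step_arm", "payload": {"deltas": [[0, 0, -5, 0, 0, 8.55, 1], [0, 0, -5, 0, 0, 8.55, 1], [0, 0, -5, 0, 0, 8.55, 1], [0, 0, -5, 0, 0, 8.55, 1], [0, 0, -5, 0, 0, 8.55, 1]]}}

```text
clock: 2.85
tcp_pos: [0.5665, -0.3074, 0.1563]
orientation: [-0.0, 0.284, 0.959, -0.0]
wrist_force: [-0.5, -0.4, -0.8]
finger_gap: 0.0855
grip_force: 0.0
```

Call:
{"api": "step_arm", "payload": {"deltas": [[0, 0, -5, 0, 0, 8.55, 1], [0, 0, -5, 0, 0, 8.55, 1], [0, 0, -5, 0, 0, 8.55, 1], [0, 0, -5, 0, 0, 8.55, 1], [0, 0, 0, 0, 0, 0.5, 1]]}}

```text
clock: 3.35
tcp_pos: [0.5662, -0.3069, 0.1357]
orientation: [-0.001, -0.012, 1.0, 0.0]
wrist_force: [-0.1, -0.3, 0.1]
finger_gap: 0.0859
grip_force: 0.0
```

```bash
python3 - <<'E'
from h import *
from scipy.spatial.transform import Rotation as R
s=get_state(); q=s['orientation']; M=R.from_quat(q,scalar_first=True).as_matrix()
print(s['clock'],s['tcp_pos'],s['joint_pos'],'tool y ang',np.degrees(np.arctan2(M[1,1],M[0,1])),M[:,2])
d=np.load("w1.npz");P=d["P"];hsv=cv2.cvtColor(d["I"],cv2.COLOR_RGB2HSV);H,S,V=hsv[...,0],hsv[...,1],hsv[...,2];z=P[...,2]
m=(H>20)&(H<35)&(S>130)&(z>.032)&(z<.04); m[:,200:]=0
k=cv2.morphologyEx(m.astype(np.uint8),cv2.MORPH_OPEN,np.ones((3,3)))>0
q=(P[k][:,:2]*1000).astype(np.float32);print("ledge",len(q),cv2.minAreaRect(q),np.median(z[k]))
m=(z>.038)&(z<.045)&(S<60)&(V>150);m[:,110:]=0;q=(P[m][:,:2]*1000).astype(np.float32);print("fence",len(q),cv2.minAreaRect(q))
m=(H>8)&(H<30)&(S>90)&(z>.024)&(z<.038);m[60:]=0;m[:,30:]=0
print("pin",m.sum(),P[m].mean(0))
E
```

```text
3.35 [ 0.56620647 -0.30690822  0.1356982 ] [-6.21136030e-01  4.87343031e-01  7.05476192e-02  1.15558414e+00
 -2.46760917e-04 -6.45518680e-01] tool y ang 91.39700357094627 [-1.43111037e-03  7.20701318e-04 -9.99998716e-01]
ledge 4741 ((543.5999145507812, -65.06100463867188), (60.74349594116211, 77.76214599609375), 69.63674926757812) 0.03582414093750064
fence 1088 ((508.1307067871094, -33.271305084228516), (94.64131927490234, 13.534753799438477), 69.93352508544922)
pin 263 [0.57121178 0.01137972 0.03133599]
```

Call:
{"api": "step_arm", "payload": {"deltas": [[0.8, 0.6, -35, 0, 0, 0, 1], [0, 0, -35, 0, 0, 0, 1], [0, 0, -30, 0, 0, 0, 1], [0, 0, -21, 0, 0, 0, 1], [0, 0, 0, 0, 0, 0, -1]], "newtons": 80}}

```text
clock: 3.85
tcp_pos: [0.5657, -0.3044, 0.0121]
orientation: [-0.003, -0.011, 1.0, 0.002]
wrist_force: [-1.2, 0.5, -0.5]
finger_gap: 0.073
grip_force: 0.0
```

Call:
{"api": "step_arm", "payload": {"deltas": [[0, 0, 0, 0, 0, 0, -1], [0, 0, 0, 0, 0, 0, -1], [0, 0, 0, 0, 0, 0, -1], [0, 0, 0, 0, 0, 0, -1], [0, 0, 0, 0, 0, 0, -1]]}}

```text
clock: 4.35
tcp_pos: [0.57, -0.3064, 0.0177]
orientation: [0.002, -0.013, 1.0, -0.001]
wrist_force: [-0.9, -1.4, 6.4]
finger_gap: 0.0306
grip_force: 79.4
```

Call:
{"api": "step_arm", "payload": {"deltas": [[0, 0, 0, 0, 0, 0, -1], [0, 0, 0, 0, 0, 0, -1]]}}

```text
clock: 4.55
tcp_pos: [0.5701, -0.3064, 0.0177]
orientation: [0.002, -0.013, 1.0, -0.001]
wrist_force: [-1.4, -2.9, 6.2]
finger_gap: 0.0305
grip_force: 79.4
```

Call:
{"api": "step_arm", "payload": {"deltas": [[0, 0, 10, 0, 0, 0, -1], [0, 0, 20, 0, 0, 0, -1], [0, 0, 30, 0, 0, 0, -1], [0, 0, 20, 0, 0, 0, -1], [0, 0, 0, 0, 0, 0, -1]]}}

```text
clock: 5.05
tcp_pos: [0.5703, -0.3058, 0.0985]
orientation: [0.002, -0.013, 1.0, -0.001]
wrist_force: [0.7, 0.2, -5.5]
finger_gap: 0.0301
grip_force: 79.7
```

Call:
{"api": "step_arm", "payload": {"deltas": [[0, 0, 0, 0, 0, 0, -1], [0, 0, 0, 0, 0, 0, -1]]}}

```text
clock: 5.25
tcp_pos: [0.5675, -0.304, 0.0932]
orientation: [-0.002, -0.013, 1.0, 0.001]
wrist_force: [-0.4, 0.4, -6.5]
finger_gap: 0.0306
grip_force: 79.8
```

```bash
python3 - <<'E'
from h import *
from scipy.spatial.transform import Rotation as R
s=get_state(); M=R.from_quat(s['orientation'],scalar_first=True).as_matrix();print(s['tcp_pos'],M.round(3).tolist(),s['ft_torque'],s['wrist_force'])
c=read_camera("wrist"); save(c,"w2.png"); P=cloud(c); np.savez("w2.npz",P=P,I=c["image"])
E
```

```text
[ 0.56747138 -0.30403176  0.09324862] [[-1.0, -0.026, -0.003], [-0.026, 1.0, 0.002], [0.003, 0.002, -1.0]] [ 0.0498898  -0.00388907 -0.04391111] [-0.43360026  0.41622947 -6.5061058 ]
```

View pics/w2.png

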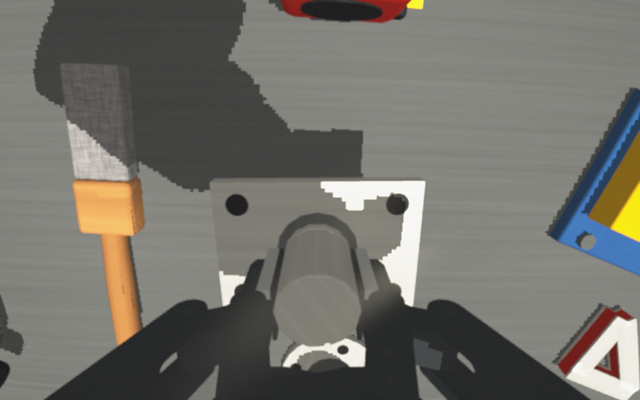

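The foot is held level at the boss (315,290), with the plate's near edge along row 180 from column 212 to 425. Next I'll work out the held yaw and centre from the depth data.

```bash
cat >> h.py <<'E'
from scipy.spatial.transform import Rotation as R
def plate(P,I,s,und=None):
    "yaw and centre of held plate from its near edge and two sides (world mm)"
    t=s['tcp_pos']; und=t[2]-.0177 if und is None else und
    z=P[...,2]; m=(abs(z-und-.008)<.006)&(np.hypot(P[...,0]-t[0],P[...,1]-t[1])<.068)
    n,l,st,_=cv2.connectedComponentsWithStats(m.astype(np.uint8)); k=l==1+np.argmax(st[1:,4])
    M=R.from_quat(s['orientation'],scalar_first=True).as_matrix()
    L=(P[k]-t)@M*1000          # tool frame: x toward camera, y closing
    q=L[:,:2]
    a=q[q[:,0]>25]
    xs=np.linspace(-40,40,17); e=[(np.percentile(b[:,0],98),c) for c in xs if len(b:=a[abs(a[:,1]-c)<2.5])>5]
    e=np.array(e); f=np.polyfit(e[:,1],e[:,0],1)
    r=np.array([(c,np.percentile(b[:,1],2),np.percentile(b[:,1],98)) for c in range(10,32,3) if len(b:=q[abs(q[:,0]-c)<1.5])>5])
    A=np.c_[P[k][:,:2]-t[:2],np.ones(k.sum())]; pl=np.linalg.lstsq(A,P[k][:,2],rcond=None)[0]
    toolyaw=np.degrees(np.arctan2(M[1,1],M[0,1]))
    print("tool y ang",toolyaw,"near edge: x=%.1f slope deg %.2f"%(f[1],np.degrees(np.arctan(f[0]))),"sides",r.round(1).tolist(),"plane slopes deg",np.degrees(pl[:2]).round(2),"z",pl[2])
E
python3 - <<'E'
from h import *
d=np.load("w2.npz"); plate(d["P"],d["I"],get_state())
E
```

```text
tool y ang 91.50311662750462 near edge: x=38.0 slope deg 0.37 sides [[10.0, -48.1, 49.3], [13.0, -47.4, 49.3], [16.0, -47.5, 49.0], [19.0, -47.3, 48.7], [22.0, -46.8, 48.6], [25.0, -47.4, 48.9], [28.0, -47.3, 48.5], [31.0, -47.3, 48.8]] plane slopes deg [0.54 0.28] z 0.08457038383137637
```

Call:
{"api": "step_arm", "payload": {"deltas": [[-2, 20, 0, 0, 0, 0, -1], [-3, 35, 0, 0, 0, -4.2, -1], [-3, 35, 0, 0, 0, -4.2, -1], [-3, 35, 0, 0, 0, -4.2, -1], [-3, 35, 0, 0, 0, -4.5, -1]]}}

```text
clock: 5.8
tcp_pos: [0.5535, -0.1434, 0.0938]
orientation: [-0.001, 0.137, 0.991, 0.0]
wrist_force: [0.5, 0.1, -6.9]
finger_gap: 0.0305
grip_force: 80.3
```

Call:
{"api": "step_arm", "payload": {"deltas": [[-3, 32, 0, 0, 0, -4.5, -1], [-3, 25, 0, 0, 0, 0, -1], [-1, 15, 0, 0, 0, 0, -1], [0, 5, 0, 0, 0, 0, -1], [0, 0, 0, 0, 0, 0, -1]]}}

```text
clock: 6.3
tcp_pos: [0.5478, -0.068, 0.095]
orientation: [-0.0, 0.174, 0.985, -0.0]
wrist_force: [-0.3, -0.5, -6.4]
finger_gap: 0.0305
grip_force: 80.4
```

Call:
{"api": "step_arm", "payload": {"deltas": [[0, 0, 0, 0, 0, 0, -1], [0, 0, 0, 0, 0, 0, -1], [0, 0, 0, 0, 0, 0, -1]]}}

```text
clock: 6.6
tcp_pos: [0.5479, -0.0691, 0.0953]
orientation: [0.0, 0.175, 0.985, -0.0]
wrist_force: [-0.7, 0.3, -6.9]
finger_gap: 0.0304
grip_force: 80.4
```

```bash
python3 - <<'E'
from h import *
s=get_state(); print(s['clock'],s['tcp_pos'],s['wrist_force'],s['joint_pos'].round(2))
c=read_camera("wrist"); save(c,"w3.png"); P=cloud(c); np.savez("w3.npz",P=P,I=c["image"])
plate(P,c["image"],s)
z=P[...,2]; hsv=cv2.cvtColor(c["image"],cv2.COLOR_RGB2HSV);H,S,V=hsv[...,0],hsv[...,1],hsv[...,2]
for n,m in(("fence",(z>.037)&(z<.046)&(S<60)&(P[...,0]<.56)),("pin",(H>8)&(H<30)&(S>90)&(z>.027)&(z<.038)&(P[...,1]>-.01))):
    k=cv2.morphologyEx(m.astype(np.uint8),cv2.MORPH_OPEN,np.ones((3,3)))>0
    q=(P[k][:,:2]*1000).astype(np.float32);print(n,len(q),cv2.minAreaRect(q) if len(q) else 0,q.mean(0) if len(q) else 0)
E
```

```text
6.6 [ 0.54791396 -0.06909982  0.09526198] [-0.73312147  0.30402918 -6.90879797] [-0.27  0.35 -0.25  0.97 -0.    0.08]
tool y ang 69.81772964623933 near edge: x=38.2 slope deg 0.32 sides [[10.0, -47.8, 49.3], [13.0, -47.5, 49.3], [16.0, -47.4, 49.2], [19.0, -47.2, 48.8], [22.0, -47.0, 48.4], [25.0, -47.4, 48.8], [28.0, -47.1, 48.5], [31.0, -47.1, 48.7]] plane slopes deg [ 0.67 -0.1 ] z 0.0866310350852336
fence 5945 ((520.5726928710938, 2.5142593383789062), (170.0491180419922, 12.438396453857422), 69.93658447265625) [5.1945789e+02 4.0969786e-01]
pin 444 ((570.7986450195312, 15.183319091796875), (14.587933540344238, 13.92053508758545), 26.161962509155273) [569.7747    14.553385]
```

View pics/w3.png

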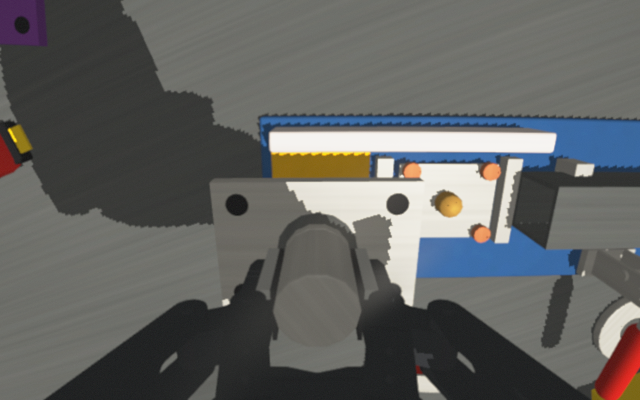

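The fixture is in clear view: fence on rows 130–152, pin at (450,205), plate's near edge on row 180. That puts the pin at (571.5,15.4) and the fixture yaw at 69.94°. The foot is square but about 3 mm too far from the fence, so I'll correct that and lower it.

Call:
{"api": "step_arm", "payload": {"deltas": [[-3, 1.1, -10, 0, 0, 0, -1], [0, 0, -15, 0, 0, 0, -1], [0, 0, -12, 0, 0, 0, -1], [0, 0, -2, 0, 0, 0, -1], [0, 0, 0, 0, 0, 0, -1]]}}

```text
clock: 7.15
tcp_pos: [0.5441, -0.0668, 0.0555]
orientation: [-0.001, 0.175, 0.985, 0.0]
wrist_force: [1.0, -0.3, -5.6]
finger_gap: 0.0305
grip_force: 80.4
```

Call:
{"api": "step_arm", "payload": {"deltas": [[0, 0, -2, 0, 0, 0, -1], [0, 0, -2, 0, 0, 0, -1], [0, 0, 0, 0, 0, 0, -1]]}}

```text
clock: 7.45
tcp_pos: [0.5453, -0.0671, 0.0528]
orientation: [0.001, 0.174, 0.985, -0.0]
wrist_force: [-0.4, 0.5, -5.2]
finger_gap: 0.0305
grip_force: 80.4
```

Call:
{"api": "step_arm", "payload": {"deltas": [[0, 0, -2, 0, 0, 0, -1], [0, 0, 0, 0, 0, 0, -1]]}}

```text
clock: 7.65
tcp_pos: [0.5453, -0.0671, 0.0527]
orientation: [0.001, 0.174, 0.985, -0.0]
wrist_force: [-4.7, 1.6, 8.9]
finger_gap: 0.0302
grip_force: 82.4
```

Call:
{"api": "step_arm", "payload": {"deltas": [[0.3, 0.9, 0.5, 0, 0, 0, -1], [1, 2.8, 0, 0, 0, 0, -1], [1.7, 4.7, 0, 0, 0, 0, -1], [1.7, 4.7, 0, 0, 0, 0, -1], [1.7, 4.7, 0, 0, 0, 0, -1]]}}

```text
clock: 8.15
tcp_pos: [0.5527, -0.0508, 0.0527]
orientation: [0.002, 0.175, 0.985, -0.001]
wrist_force: [-2.1, -5.8, 4.6]
finger_gap: 0.0301
grip_force: 81.5
```

Call:
{"api": "step_arm", "payload": {"deltas": [[1.7, 4.7, 0, 0, 0, 0, -1], [1.7, 4.7, 0, 0, 0, 0, -1], [1.7, 4.7, 0, 0, 0, 0, -1], [1.7, 4.7, 0, 0, 0, 0, -1], [1.7, 4.7, 0, 0, 0, 0, -1]]}}

```text
clock: 8.65
tcp_pos: [0.5612, -0.0273, 0.0527]
orientation: [0.002, 0.175, 0.985, -0.002]
wrist_force: [-1.8, -6.2, 4.3]
finger_gap: 0.0299
grip_force: 81.3
```

```bash
cat >> h.py <<'E'
def fx():
    s=get_state();t=s['tcp_pos']*1000;u=np.array([.343,.9393]);v=np.array([-.9393,.343]);d=t[:2]-[571.5,15.4];f=s['wrist_force']
    M=R.from_quat(s['orientation'],scalar_first=True).as_matrix()
    print("t",s['clock'],"foot fx x,y",(d@u+.7).round(1),(d@v+3.3).round(1),"underside",(t[2]-17.7).round(1),"F fx",(f[:2]@u).round(1),(f[:2]@v).round(1),f[2].round(1),"T",s['ft_torque'].round(2),"yaw",np.degrees(np.arctan2(M[1,1],M[0,1])).round(2),"tool z",M[:2,2].round(4))
E
python3 -c "
from h import *
fx(); s=get_state(); c=read_camera('wrist'); plate(cloud(c),0,s)"
```

```text
t 8.65 foot fx x,y -43.0 -1.6 underside 35.0 F fx -6.4 -0.4 4.3 T [-1.25  0.52  0.06] yaw 69.85 tool z [ 0.0032 -0.0039]
tool y ang 69.84728729744178 near edge: x=38.3 slope deg 0.35 sides [[10.0, -47.9, 49.5], [13.0, -47.9, 48.9], [16.0, -47.5, 49.0], [19.0, -47.3, 48.6], [22.0, -47.3, 48.4], [25.0, -47.5, 48.3], [28.0, -47.7, 48.6], [31.0, -47.4, 48.6]] plane slopes deg [ 0.76 -0.36] z 0.04407792718983162
```

Call:
{"api": "step_arm", "payload": {"deltas": [[1.3, 4.9, 0, 0, 0, 0, -1], [1.3, 4.9, 0, 0, 0, 0, -1], [1.4, 4.8, 0, 0, 0, 0, -1], [1.7, 4.7, 0, 0, 0, 0, -1], [1.7, 4.7, 0, 0, 0, 0, -1]]}}

```text
clock: 9.2
tcp_pos: [0.5682, -0.0035, 0.0525]
orientation: [0.002, 0.175, 0.985, -0.002]
wrist_force: [-2.5, -6.3, 6.1]
finger_gap: 0.0304
grip_force: 81.5
```

Call:
{"api": "step_arm", "payload": {"deltas": [[1, 2.8, 0, 0, 0, 0, -1], [1, 2.8, 0, 0, 0, 0, -1], [0.7, 1.9, 0, 0, 0, 0, -1]]}}

```text
clock: 9.5
tcp_pos: [0.5709, 0.0041, 0.0524]
orientation: [0.002, 0.175, 0.985, -0.002]
wrist_force: [-1.8, -5.7, 5.4]
finger_gap: 0.0308
grip_force: 81.5
```

```bash
python3 -c "
from h import *
fx()"
```

```text
t 9.5 foot fx x,y -10.2 0.0 underside 34.7 F fx -6.0 -0.3 5.4 T [-1.77  0.69 -0.02] yaw 69.86 tool z [ 0.0025 -0.0042]
```

Call:
{"api": "step_arm", "payload": {"deltas": [[0.7, 1.9, 0, 0, 0, 0, -1], [0.7, 1.9, 0, 0, 0, 0, -1], [0.7, 1.9, 0, 0, 0, 0, -1]]}}

```text
clock: 9.8
tcp_pos: [0.5729, 0.0101, 0.0522]
orientation: [0.001, 0.175, 0.985, -0.001]
wrist_force: [0.9, -0.8, -5.7]
finger_gap: 0.0303
grip_force: 80.3
```

Call:
{"api": "step_arm", "payload": {"deltas": [[0.7, 1.9, 0, 0, 0, 0, -1], [0.3, 0.9, 0, 0, 0, 0, -1]]}}

```text
clock: 10.0
tcp_pos: [0.5723, 0.0149, 0.0501]
orientation: [-0.001, 0.174, 0.985, 0.001]
wrist_force: [-0.7, -0.1, -6.9]
finger_gap: 0.0304
grip_force: 80.3
```

```bash
python3 -c "
from h import *
fx()"
```

```text
t 10.0 foot fx x,y 0.6 2.4 underside 32.4 F fx -0.3 0.6 -6.9 T [-0.01 -0.04 -0.  ] yaw 69.92 tool z [-0.0011  0.0013]
```

It dropped into the bore: the underside is at 32.4 mm and the contact force has gone. I'll trim it slightly away from the fence and lower it.

Call:
{"api": "step_arm", "payload": {"deltas": [[1.5, -0.8, 0, 0, 0, 0, -1], [0, 0, -1, 0, 0, 0, -1], [0, 0, -1, 0, 0, 0, -1], [0, 0, -1, 0, 0, 0, -1], [0, 0, -1, 0, 0, 0, -1]]}}

```text
clock: 10.5
tcp_pos: [0.5742, 0.0135, 0.0466]
orientation: [-0.0, 0.175, 0.985, 0.0]
wrist_force: [0.9, 0.2, -6.0]
finger_gap: 0.0306
grip_force: 80.3
```

```bash
python3 -c "
from h import *
fx()"
```

```text
t 10.5 foot fx x,y -0.1 0.1 underside 28.9 F fx 0.5 -0.8 -6.0 T [-0.01 -0.07  0.03] yaw 69.9 tool z [-0.0003  0.0002]
```

Call:
{"api": "step_arm", "payload": {"deltas": [[0, 0, -1.5, 0, 0, 0, -1], [0, 0, -1.5, 0, 0, 0, -1], [0, 0, -1.5, 0, 0, 0, -1], [0, 0, -1.5, 0, 0, 0, -1], [0, 0, 0, 0, 0, 0, -1]]}}

```text
clock: 11.0
tcp_pos: [0.5744, 0.0135, 0.0414]
orientation: [0.0, 0.174, 0.985, -0.0]
wrist_force: [-2.1, -0.1, 2.3]
finger_gap: 0.0303
grip_force: 80.5
```

```bash
python3 -c "
from h import *
fx()"
```

```text
t 11.0 foot fx x,y -0.1 -0.1 underside 23.7 F fx -0.8 1.9 2.3 T [-0.05  0.66  0.02] yaw 69.9 tool z [ 0.0006 -0.0001]
```

Call:
{"api": "step_arm", "payload": {"deltas": [[0, 0, -1.5, 0, 0, 0, -1], [0, 0, -1.5, 0, 0, 0, -1], [0, 0, 0, 0, 0, 0, -1]]}}

```text
clock: 11.3
tcp_pos: [0.5744, 0.0136, 0.0397]
orientation: [0.001, 0.174, 0.985, -0.0]
wrist_force: [-7.6, 0.5, 14.0]
finger_gap: 0.0305
grip_force: 83.0
```

Call:
{"api": "step_arm", "payload": {"deltas": [[0, 0, -1.5, 0, 0, 0, -1], [0, 0, 0, 0, 0, 0, -1], [0, 0, 0, 0, 0, 0, -1]]}}

```text
clock: 11.6
tcp_pos: [0.5745, 0.0136, 0.0397]
orientation: [0.001, 0.174, 0.985, -0.0]
wrist_force: [-10.7, 0.9, 24.6]
finger_gap: 0.0305
grip_force: 83.8
```

```bash
python3 -c "
from h import *
fx(); s=get_state(); c=read_camera('wrist'); save(c,'w4.png'); plate(cloud(c),0,s)"
```

```text
t 11.6 foot fx x,y -0.0 -0.1 underside 22.0 F fx -2.8 10.3 24.6 T [-0.06  2.22 -0.01] yaw 69.92 tool z [ 0.0019 -0.0005]
tool y ang 69.91656363006021 near edge: x=38.1 slope deg 0.21 sides [[10.0, -48.2, 49.2], [13.0, -47.7, 49.2], [16.0, -47.6, 49.1], [19.0, -47.2, 48.4], [22.0, -47.6, 48.6], [25.0, -47.2, 48.4], [28.0, -47.4, 48.5], [31.0, -47.5, 48.8]] plane slopes deg [0.03 0.03] z 0.03102958358003483
```

View pics/w4.png

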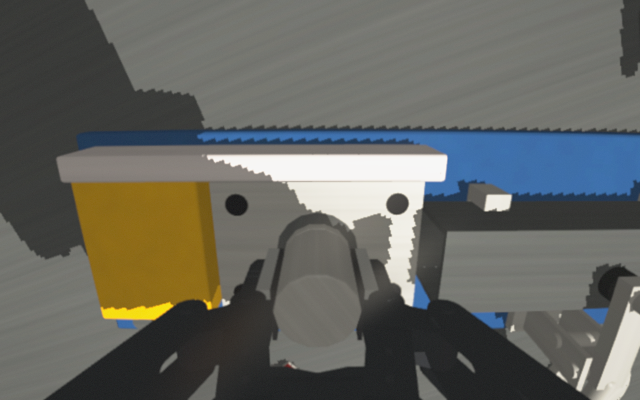

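The foot is seated between the ledge and the tube against rows 180–310. The underside is at 22.0 mm, tilt 0.03°, yaw within 0.2°, and it is pressed at about 30 N. I'll hold it briefly, then hand in.

Call:
{"api": "step_arm", "payload": {"deltas": [[0, 0, 0, 0, 0, 0, -1], [0, 0, 0, 0, 0, 0, -1], [0, 0, 0, 0, 0, 0, -1]]}}

```text
clock: 11.95
tcp_pos: [0.5745, 0.0135, 0.0397]
orientation: [0.001, 0.174, 0.985, -0.0]
wrist_force: [-10.8, 2.0, 23.4]
finger_gap: 0.0307
grip_force: 83.8
```

```bash
python3 -c "
from h import *
fx(); print(hand_in())"
```

```text
t 11.95 foot fx x,y -0.0 -0.2 underside 22.0 F fx -1.8 10.9 23.4 T [-0.03  2.25 -0.04] yaw 69.91 tool z [ 0.002  -0.0006]
the job is handed in; nothing more can be done
None
```

I handed the job in at 12 s with the foot over the pin and still gripped and pressed down with about 30 N: underside at 22 mm (rest height), yaw within about 0.2° of the fixture, and no bystander knowingly touched.

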